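# Sort two tagged bottles and open the passed one

### The job

Two square bottles stand on the bench, one tagged green (passed) and one tagged red (rejected). Seat the red one upright and fully home in the nest with red strips and the green one, still capped, in the nest with green strips. Then open the green bottle: press its push-and-turn safety cap down, turn it anticlockwise about 60 degrees while pressed, lift it off, and finish still gripping the cap, held level and at rest directly above the open bottle and well clear of its mouth; do not knock anything over or shift the beaker, dish or vial.

Things in the scene. Friction and masses are not known exactly. Their poses are not given: they have to be found in the camera images.
- green_bottle: Passed bottle, loose, 0.3 kg: off-white, 56 x 56 mm square, straight sides up to z = 70 mm, round shoulder up to 73.5 mm, neck 30 mm across with its rim at 98 mm; 110 mm tall with its cap. Green tag on the labels of its +x and -x faces. Origin: centre of the underside, z up. It stands upright and may sit in the nest any of four ways round.
- green_cap: Loose black ribbed push-and-turn cap of the green bottle, 50 mm across, 30 mm tall, 42 g, green disc on top. Origin: centre of its open underside, z up; locked, it lies 80 mm above the bottle's origin and the x axes agree. To open: push down 6 mm (the lips clear at 4, it bottoms at 6.5), turn anticlockwise from above about 60 degrees against the bottle (free between 47 and 75, then a stop), lift.
- red_bottle: Rejected bottle, loose, 0.34 kg: same shape and size as the green one including its cap, with red tags and a red disc on the cap; its cap stays on. Origin: centre of the underside, z up.
- pass_nest: Fixed grey block, 92 x 92 x 30 mm, green strips on its top. Square pocket 60 x 60 mm, 24 mm deep, its upper 10 mm flared to 73 x 73 mm; it keeps a bottle from turning. Origin: centre of its underside; pocket centred on it, walls along x and y.
- reject_nest: Fixed grey block like the pass nest, with red strips on its top. Origin: centre of its underside; walls along x and y.
- pass_nest_floor (a point): Centre of the pocket floor of the green-striped nest, 6 mm above the bench: the bottle's origin comes here.
- reject_nest_floor (a point): Centre of the pocket floor of the red-striped nest, 6 mm above the bench.
- beaker_100: Bystander: glass beaker 54 x 59 x 69 mm, origin under its middle. Leave it alone.
- petri_dish: Bystander: petri dish 60 mm across, 13 mm tall, origin under its middle. Leave it alone.
- vial_a3: Bystander: small vial with blue cap, 22 mm across, 52 mm tall, origin under its middle. Leave it alone.
- green_mouth (a point): Centre of the green bottle's rim, 98 mm above its origin. Below the rim are three lugs 40 mm across; tabs inside the cap sit in pockets under them, held up by a sprung liner in the cap (about 5 N at rest, 11 N pressed home). Unpressed the cap cannot turn; it never turns clockwise.

How it is judged:
By the outcome, as a careful person would: the job done as asked, in the order asked, and still so for the second after the job is handed in, while the arm keeps its last pose, push and grip.
It also fails if it takes over 72 s, if anything falls off the work surface, if the arm or the gripper's body presses on something with over 40 N, if the wrist force passes 120 N, or if a joint passes its speed limit or range.

### The arm

A 6-joint arm with a two-finger parallel gripper is mounted at the origin on a cart in front of the work surface, level with it; the furniture and walls round the work are solid. World frame = base frame: x ahead of the robot, y to its left, z up, the work surface at z = 0. Lengths are in mm, angles in rad, forces in N, time in s.
With the tool pointing down it reaches from about 300 to 775 mm from the base axis. Payload 14.6 kg.
Tool frame: the origin (TCP) lies between the finger pads; the fingertips stand manip.tip_reach ahead of it and the grasp point (between the pads) lies 5 mm behind it (manip.tip_reach is the distance from the TCP to the fingertips, in mm); z points along the fingers, y is the line along which they close (so a half turn about z gives the same grasp; the last joint's range is limited). The gripper opens to 94 mm and grips with 3 to 60 N. Pads are 16 mm wide; open, the fingers measure 119 mm over their backs; the gripper's body (75 mm by 177 mm) begins 78 mm behind the grasp point.
Start: joints at [1.129, 0.3, 1.521, -0, 1.321, -0.067], TCP at [201.344, 511.81, 189.346] pointing down, gripper open.
Joint ranges: [-3.03, 3.03], [-0.79, 2.21], [0.23, 2.52], [-1.04, 4.18], [0, 3.07], [-2.55, 2.55]. Speed limits (rad/s): [2.22, 2.22, 2.57, 3.14, 3.14, 3.14].

### API

Orientations are given as [roll, pitch, yaw] about the fixed x, y, z axes, in that order (R = Rz(yaw) Ry(pitch) Rx(roll)).
In Python, from cell import manip gives the robot as it stands. The module is installed in compiled form; this text tells all that it offers.
- The arm moves only by the shell command python3 -m creep 'ROWS' [FORCE]. ROWS is JSON, a list of rows, each a list of 3 entries, a list of its own where there are three numbers: the opening, from -1 (shut) to 1 (fully open), then the shift along the tool's x, y, z in cm, then the turn about the tool's z in units of 5 degrees (1.0 is 5 degrees). In form: [[grip, [tx, ty, tz], roll], ...]. A call has 1 to 12 rows; each row is the pose to reach, as a shift and turn from the pose commanded when the call began, along the tool's axes at that moment; what a row does not reach only later rows make up. A row lasts 1/10 s, in which the tool goes at most 50 mm and 8.59 degrees, less where a joint would pass 70% of its speed; a pose out of reach is approached as far as the arm can. A call with a gripper value outside its range is refused whole. The fingers move at their own pace and stop on an object; FORCE is the grip in N (left out, the last holds). Time passes only in rows, so rows that repeat a pose let the fingers close. It gives the time, the measured TCP pose, the force, the opening and the grip force at its end, in the units of the state.
- manip.read_state(): the state, without advancing time (a new reading comes with each control period).
- manip.camera(name): name is "side" or "top" or "wrist"; returns the picture (384x512x3 uint8, red, green, blue); there is no depth.
- manip.camera_params(name): a dict with "fovy" (degrees; the focal length in pixels is half the picture's height over the tangent of half this angle, whatever the lens; pixels are square), "cx", "cy" (the principal point, pixels), "origin" and "attitude" of the camera in the world. Camera axes: x right, y down, z forward; pixel columns grow to the right and rows downward; lengths in mm; the calibration is good to about 2 mm. A picture is of the moment at which its call begins: read the wrist's pose just before it. camera_params takes no time and is no camera call; for the wrist camera it gives the pose at the moment of the call.
- manip.sign_off(): hands the job in; it is judged then, once.
The state is a dict: "clock": time; "joints": joint angles; "qd": joint speeds; "effort": joint torques, N m; "eef_pos": TCP position; "eef_rot": TCP orientation; "wrist_force": force on the tool from outside, world axes, zero at the start; "moment": the same for the moment, N m; "finger_gap": finger opening in mm; "finger_force": force on a finger pad.
Only numpy, scipy, OpenCV 4.12 (cv2) and the standard library are available. Lean on these libraries where they do the work, as an engineer would, in place of code of your own. Each camera call takes 0.05 s, during which the arm holds its last target. There are 200 camera calls.

## Working session

There is one attempt and no reset: what is moved stays moved. The work goes in short steps, Python scripts to look and compute and a shell command to move; the robot and the scene stay as the last step left them, time stands still between calls to the robot, and variables do not carry over. Pictures are saved under pics/ and viewed, at most 10 in all, crops included, and the job is handed in when it is done.

```bash
mkdir -p pics; python3 - <<'E'
from cell import manip
import cv2,numpy as np
print(manip.tip_reach, manip.read_state())
for n in ("top","side"):
    p=manip.camera_params(n);print(n,p)
    im=manip.camera(n);cv2.imwrite(f"pics/{n}.png",im[:,:,::-1])
print(manip.camera_params("wrist"))
E
```

```text
14.0 {'clock': 0.0, 'joints': array([ 1.12941255e+00,  3.00447542e-01,  1.52157295e+00, -3.51425684e-05,
        1.32072637e+00, -6.66261478e-02]), 'qd': array([-0.00051321, -0.00107453, -0.00271064,  0.00225169, -0.00088297,
       -0.00236367]), 'effort': array([ 2.85758881e-05, -5.31808376e+01, -3.52727509e+01,  7.08881859e-02,
        2.45351106e-02, -1.30594403e-04]), 'eef_pos': array([201.22875151, 511.55920587, 188.80271288]), 'eef_rot': array([-3.14043874e+00, -4.28797704e-05,  2.76684372e+00]), 'wrist_force': array([-0.03066871, -0.12156854, -0.48666835]), 'moment': array([ 0.02472443, -0.00560713,  0.02366631]), 'finger_force': 0.0, 'finger_gap': 94.31141289951799}
top {'fovy': 48.34988330875694, 'cx': 252.82974896326846, 'cy': 192.10057131172874, 'origin': array([ 375.43313001,    3.00326605, 1317.60623185]), 'attitude': array([-3.04988396,  0.01526102, -1.57013736])}
side {'fovy': 51.1950804614398, 'cx': 260.48209743960854, 'cy': 183.43085149888154, 'origin': array([ 203.91692362, -783.70706337,  657.65875855]), 'attitude': array([-2.15805873,  0.01056927, -0.34220909])}
{'fovy': 69.6984639614907, 'cx': 260.37614667552555, 'cy': 192.6020471548963, 'origin': array([126.6670417 , 539.49255643, 385.25935194]), 'attitude': array([2.86561068e+00, 3.49205468e-04, 1.19605761e+00])}
```

View pics/top.png

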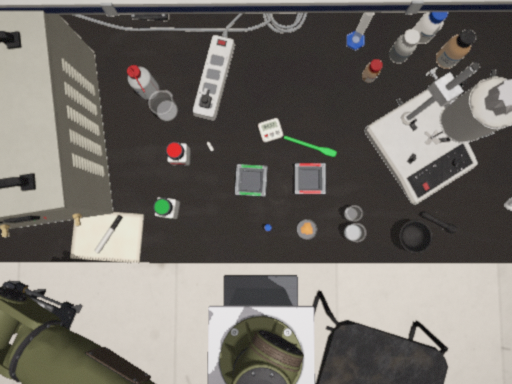

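View pics/side.png

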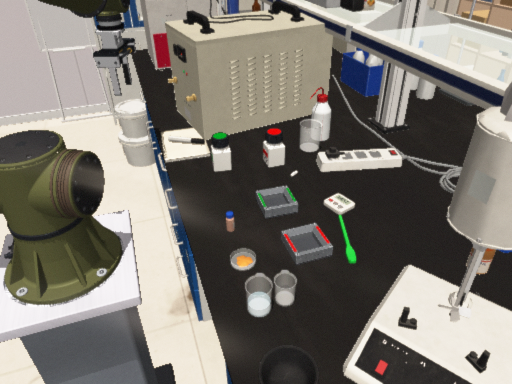

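The top view shows the green-capped bottle near (166,207), the red one near (178,153), the green nest near (251,180) and the red nest near (310,178). The vial is at (267,228), and the dish at (306,229). I'll enlarge these for exact positions.

```bash
cat > h.py <<'E'
import numpy as np,cv2
from scipy.spatial.transform import Rotation as R
def ray(p,u,v):
    f=192/np.tan(np.radians(p['fovy']/2))
    return R.from_euler('xyz',p['attitude']).as_matrix()@np.array([(u-p['cx'])/f,(v-p['cy'])/f,1])
def at_z(p,u,v,z):
    d=ray(p,u,v);o=p['origin'];return o+d*(z-o[2])/d[2]
def proj(p,X):
    f=192/np.tan(np.radians(p['fovy']/2))
    c=R.from_euler('xyz',p['attitude']).as_matrix().T@(np.array(X)-p['origin'])
    return np.array([p['cx']+f*c[0]/c[2],p['cy']+f*c[1]/c[2]])
E
python3 - <<'E'
import cv2,numpy as np
im=cv2.imread('pics/top.png')
a=im[138:228,145:205];b=im[150:204,225:335]
A=cv2.resize(a,None,fx=6,fy=6,interpolation=cv2.INTER_CUBIC)
B=cv2.resize(b,None,fx=4,fy=4,interpolation=cv2.INTER_CUBIC)
C=np.zeros((540,800,3),np.uint8);C[:540,:360]=A;C[:216,360:800]=B
cv2.imwrite('pics/crop1.png',C)
s=cv2.imread('pics/side.png')[110:180,200:300]
cv2.imwrite('pics/crop2.png',cv2.resize(s,None,fx=8,fy=8,interpolation=cv2.INTER_CUBIC))
E
```

```text
(no output)
```

View pics/crop1.png

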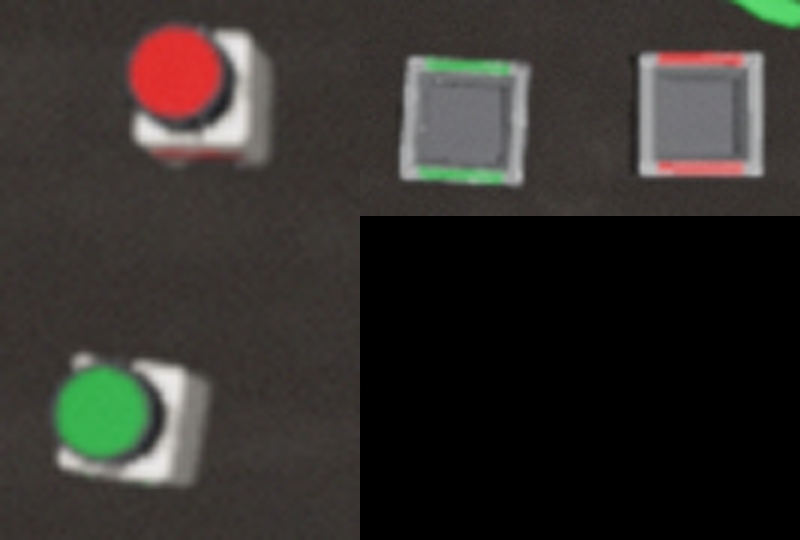

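View pics/crop2.png

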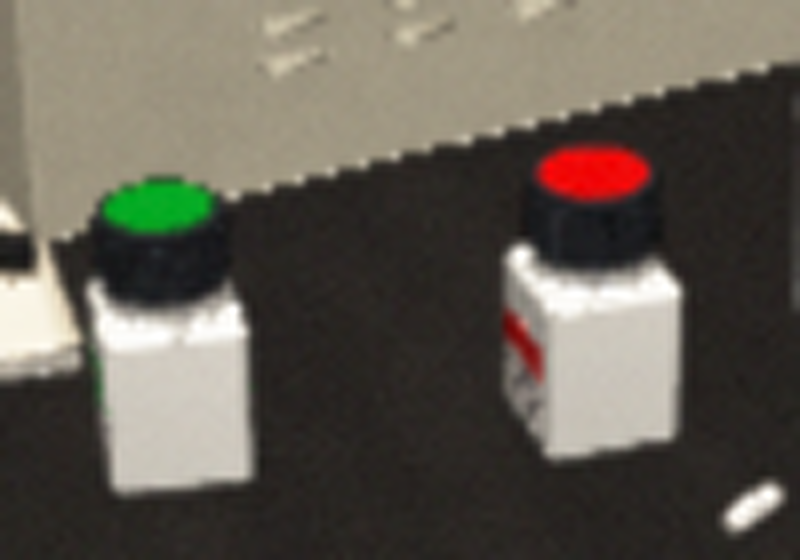

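The crops show the disc centres, the nest corners and the bottle shoulder edges. The red bottle is turned slightly and the green one by about 7 degrees. Next I'll turn these into positions.

```bash
python3 - <<'E'
from cell import manip
from h import *
p=manip.camera_params('top');s=manip.camera_params('side')
im=cv2.imread('pics/top.png').astype(int);sm=cv2.imread('pics/side.png').astype(int)
def cen(im,ch,box):
    x0,y0,x1,y1=box;a=im[y0:y1,x0:x1];o=[c for c in range(3) if c!=ch]
    w=np.clip(a[...,ch]-a[...,o].max(-1),0,120);w[w<35]=0
    yy,xx=np.mgrid[y0:y1,x0:x1];return (w*xx).sum()/w.sum(),(w*yy).sum()/w.sum()
for n,ch,bt,bs in (("red",2,(160,140,185,160),(260,120,290,136)),("green",1,(150,195,172,217),(205,128,230,141))):
    a=cen(im,ch,bt);b=cen(sm,ch,bs)
    print(n,a,b,at_z(p,*a,110)[:2],at_z(s,*b,110)[:2])
def c1(x,y,z): return at_z(p,145+(x+.5)/6-.5,138+(y+.5)/6-.5,z)[:2]
def c2(x,y,z): return at_z(p,225+(x-360+.5)/4-.5,150+(y+.5)/4-.5,z)[:2]
for n,q in (("gnest",[(407,57),(530,64),(522,186),(400,180)]),("rnest",[(639,53),(764,53),(764,177),(639,177)])):
    P=np.array([c2(*x,30) for x in q]);print(n,P.mean(0));
    for i in range(4): e=P[(i+1)%4]-P[i];print(np.linalg.norm(e).round(1),np.degrees(np.arctan2(e[1],e[0])).round(1))
    # strips in side
for n,q in (("green",[(75,354),(185,366),(172,482),(58,466)]),("red",[(252,30),(242,155)])):
    P=np.array([c1(*x,70) for x in q]);print(n,P.mean(0))
    for i in range(len(q)): e=P[(i+1)%len(q)]-P[i];print(np.linalg.norm(e).round(1),np.degrees(np.arctan2(e[1],e[0])).round(1))
# side bottom edges
def c3(x,y,z): return at_z(s,200+(x+.5)/8-.5,110+(y+.5)/8-.5,z)[:2]
for n,a,b in (("green",(115,493),(254,480)),("red",(549,459),(679,437))):
    A,B=c3(*a,0),c3(*b,0);e=B-A;print("side",n,A,B,np.linalg.norm(e),np.degrees(np.arctan2(e[1],e[0])))
for n,z,(u,v) in (("vial",52,(267.5,227.5)),("dish",5,(306.5,229)),):print(n,at_z(p,u,v,z)[:2])
E
```

```text
red (np.float64(173.68146867464398), np.float64(149.57377496701397)) (np.float64(273.6965842650528), np.float64(131.04410708790644)) [609.22894305 248.76912828] [609.84392529 252.29966165]
green (np.float64(161.31632527147087), np.float64(206.27751727541954)) (np.float64(219.36422545543465), np.float64(135.27851815625382)) [446.30749349 281.0668187 ] [446.36765028 283.83141453]
gnest [530.6575482  28.897775 ]
93.7 -93.4
93.2 176.1
92.3 87.1
94.1 -3.0
rnest [ 535.59100384 -150.24294127]
94.7 -90.1
94.4 179.1
94.1 90.0
94.5 -0.5
green [446.34695337 279.41176899]
54.4 -96.2
56.9 174.6
56.4 82.1
55.2 -7.4
red [606.67661321 220.87532431]
62.6 176.3
62.6 -3.7
side green [416.36608737 264.98802861] [469.7416575  255.21805182] 54.26236203449448 -10.372713509227596
side red [583.25255881 229.42087669] [637.64834428 226.98655236] 54.45022875843574 -2.5623953829216437
vial [387.00422641 -20.92330527]
dish [ 382.933049   -140.78312856]
```

```bash
cat >> h.py <<'E'
def go(x,y,z,th):
    "shift in cm along tool axes and roll units to reach TCP xyz with finger line at th deg"
    from cell import manip
    s=manip.read_state();M=R.from_euler('xyz',s['eef_rot']).as_matrix()
    t=M.T@(np.array([x,y,z])-s['eef_pos'])/10
    cur=np.degrees(s['eef_rot'][2])-90
    d=(-(th-cur)+180)%360-180
    print('shift',t.round(2),'roll',round(d/5,2),'th',round(cur,2),'clock',s['clock'])
E
python3 - <<'E'
from cell import manip
from h import *
p=manip.camera_params('top')
print('box',at_z(p,110,213,0),at_z(p,105,60,0))
go(280,330,190,68.5); go(609,250,190,87)
s=cv2.imread('pics/side.png')[180:270,250:340]
cv2.imwrite('pics/crop3.png',cv2.resize(s,None,fx=6,fy=6,interpolation=cv2.INTER_CUBIC))
E
```

```text
box [431.9649283  465.37840578   0.        ] [921.70688173 496.84958841   0.        ]
shift [-13.98 -14.01  -0.1 ] roll 0.01 th 68.53 clock 0.1
shift [-47.52  -9.42  -0.11] roll -3.69 th 68.53 clock 0.1
```

View pics/crop3.png

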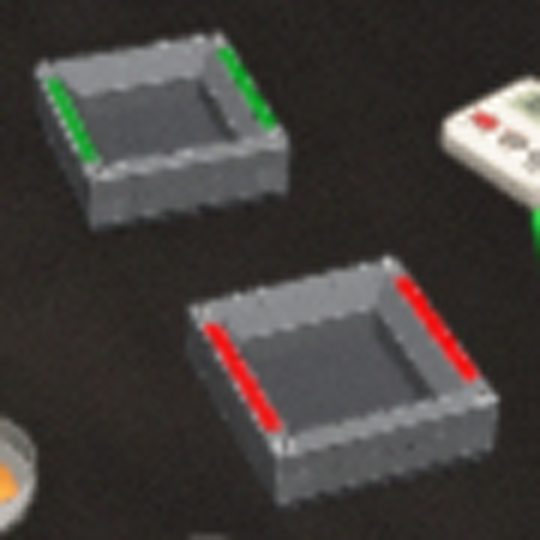

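The side crop gives the nests' top corners: green at (37,68), (218,35), (289,130), (92,172) and red at (189,311), (393,259), (497,394), (278,441). I'll move above the red bottle, staying clear of the box.

```bash
python3 -m creep '[[1,[-5,-5,0],0],[1,[-10,-10,0],0],[1,[-14,-14,0],0],[1,[-14,-14,0],0],[1,[-19,-13.5,0],-0.5],[1,[-24,-13,0],-1],[1,[-29,-12,0],-1.7],[1,[-34,-11.5,0],-2.4],[1,[-39,-10.5,0],-3],[1,[-43.5,-10,0],-3.69],[1,[-47.5,-9.4,0],-3.69],[1,[-47.5,-9.4,0],-3.69]]' 30
python3 - <<'E'
from cell import manip
from h import *
s=manip.camera_params('side')
for n,q in (("g",[(37,68),(218,35),(289,130),(92,172)]),("r",[(189,311),(393,259),(497,394),(278,441)])):
    P=np.array([at_z(s,250+(x+.5)/6-.5,180+(y+.5)/6-.5,30)[:2] for x,y in q]);print(n,P.mean(0))
    for i in range(4): e=P[(i+1)%4]-P[i];print(np.linalg.norm(e).round(1),np.degrees(np.arctan2(e[1],e[0])).round(1))
go(609.5,250.5,48,87)
print(manip.camera_params('wrist')['origin'])
cv2.imwrite('pics/w1.png',manip.camera('wrist')[:,:,::-1])
E
```

```text
clock: 1.3
eef_pos: [611.8, 248.3, 186.9]
eef_rot: [-3.14, -0.002, 3.086]
wrist_force: [0.1, 0.2, -0.7]
finger_gap: 94.1
finger_force: 0.0
g [532.73040663  33.71515626]
88.1 -2.6
80.2 -89.7
91.9 179.0
82.8 87.6
r [ 537.18093135 -146.86454825]
90.6 0.8
86.9 -89.1
88.8 176.5
80.4 92.3
shift [ 0.22  0.23 13.9 ] roll -0.04 th 86.8 clock 1.3
[532.21523755 251.62813638 383.51623171]
```

View pics/w1.png

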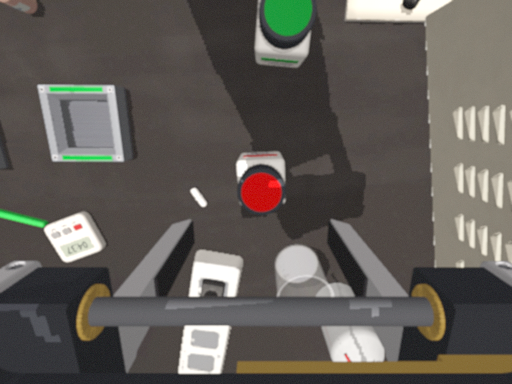

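The wrist view shows the red disc at about (262,192), the green disc at (288,14) and the green nest's top corners at about (38,86), (122,85), (131,161), (48,163). I'll get the red bottle's offset from it.

```bash
python3 - <<'E'
from cell import manip
from h import *
p=manip.camera_params('wrist')
im=cv2.imread('pics/w1.png').astype(int)
for n,ch,(x0,y0,x1,y1) in (("red",2,(238,168,290,215)),("greendisc",1,(255,0,320,43))):
    a=im[y0:y1,x0:x1];o=[c for c in range(3) if c!=ch];m=((a[...,ch]-a[...,o].max(-1))>50).astype(np.uint8)
    n_,l,st,c=cv2.connectedComponentsWithStats(m);k=1+st[1:,4].argmax();u,v=c[k]+[x0,y0]
    print(n,u,v,st[k],at_z(p,u,v,110))
P=np.array([at_z(p,u,v,30)[:2] for u,v in [(38,86),(122,85),(131,161),(48,163)]]);print(P,P.mean(0))
e=at_z(p,284,155,70)-at_z(p,240,157,70);print('red edge',np.degrees(np.arctan2(e[1],e[0])),np.linalg.norm(e))
e=at_z(p,302,67,70)-at_z(p,256,63,70);print('green edge',np.degrees(np.arctan2(e[1],e[0])),np.linalg.norm(e))
E
```

```text
red 261.0129573170732 191.83841463414635 [   3    4   41   40 1312] [606.45205342 248.88358988 110.        ]
greendisc 287.46853146853147 15.276923076923078 [   9    0   48   36 1430] [447.75759411 280.6569647  110.        ]
[[482.00201516 -12.98483091]
 [486.43392128  88.18483707]
 [578.18314483  82.294832  ]
 [574.88303154 -25.53281693]] [530.3755282   32.99050531]
red edge 89.46829165862073 50.22192051956382
green edge 82.28890723921272 48.37030422667115
```

```bash
python3 -m creep '[[1,[0.35,0.2,4],0],[1,[0.35,0.2,8],0],[1,[0.35,0.2,11.5],0],[1,[0.35,0.2,13.9],0],[1,[0.35,0.2,13.9],0],[1,[0.35,0.2,13.9],0],[-1,[0.35,0.2,13.9],0],[-1,[0.35,0.2,13.9],0],[-1,[0.35,0.2,13.9],0],[-1,[0.35,0.2,13.9],0],[-1,[0.35,0.2,13.9],0],[-1,[0.35,0.2,13.9],0]]' 30
python3 -m creep '[[-1,[0,0,0],0],[-1,[0,0,0],0],[-1,[0,0,0],0],[-1,[0,0,-3],0],[-1,[0,0,-6],0],[-1,[0,0,-6],0]]'
```

```text
clock: 2.55
eef_pos: [605.8, 252.4, 50.7]
eef_rot: [-3.141, 0.0, 3.089]
wrist_force: [-0.7, -3.5, 2.7]
finger_gap: 55.4
finger_force: 29.9
clock: 3.15
eef_pos: [606.9, 253.5, 113.9]
eef_rot: [3.139, 0.005, 3.089]
wrist_force: [-0.0, 1.2, -3.4]
finger_gap: 55.3
finger_force: 29.8
```

```bash
python3 - <<'E'
from h import *
go(536,-149,115,89.7)
E
```

```text
shift [  4.97 -40.57  -0.25] roll -0.54 th 86.99 clock 3.15
```

```bash
python3 -m creep '[[-1,[0.2,-2,0],0],[-1,[0.8,-6,0],-0.2],[-1,[1.3,-10.5,0],-0.54],[-1,[1.9,-15,0],-0.54],[-1,[2.5,-19.5,0],-0.54],[-1,[3,-24,0],-0.54],[-1,[3.5,-28.5,0],-0.54],[-1,[4.1,-33,0],-0.54],[-1,[4.6,-37,0],-0.54],[-1,[4.9,-39.8,0],-0.54],[-1,[4.9,-40.5,0],-0.54],[-1,[4.9,-40.5,0],-0.54]]'
python3 -m creep '[[-1,[0,0,0],0],[-1,[0,0,0],0],[-1,[0,0,0],0],[-1,[0,0,0],0]]'
python3 - <<'E'
from cell import manip
from h import *
print(manip.camera_params('wrist'),manip.read_state()['eef_pos'],manip.read_state()['eef_rot'])
im=manip.camera('wrist')[:,:,::-1];t=manip.camera('top')[:,:,::-1]
cv2.imwrite('pics/w2.png',im);cv2.imwrite('pics/t2.png',t)
E
```

```text
clock: 4.35
eef_pos: [534.7, -149.5, 109.0]
eef_rot: [3.141, -0.002, 3.134]
wrist_force: [0.3, 0.6, -4.2]
finger_gap: 55.5
finger_force: 29.8
clock: 4.75
eef_pos: [535.4, -148.6, 110.3]
eef_rot: [3.142, 0.0, 3.137]
wrist_force: [0.0, -0.4, -3.6]
finger_gap: 55.4
finger_force: 29.8
{'fovy': 69.6984639614907, 'cx': 260.37614667552555, 'cy': 192.6020471548963, 'origin': array([ 455.24729385, -149.4876099 ,  306.72590883]), 'attitude': array([ 2.86532111e+00, -3.86454085e-04,  1.56612234e+00])} [ 535.41797439 -148.57568026  110.33004888] [3.14154911e+00 6.54143343e-05 3.13687163e+00]
```

View pics/w2.png

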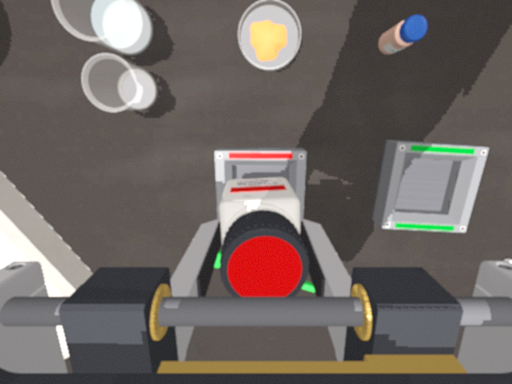

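The red bottle hangs upright in the grip with its disc at about (264,268). The red nest's near top corners are at (214,150) and (306,150). The green nest's corners are at (396,141), (487,150), (466,232) and (384,227).

```bash
python3 - <<'E'
from cell import manip
from h import *
p=manip.camera_params('wrist')
im=cv2.imread('pics/w2.png').astype(int)
x0,y0,x1,y1=215,215,312,305;a=im[y0:y1,x0:x1];m=((a[...,2]-a[...,:2].max(-1))>60).astype(np.uint8)
n_,l,st,c=cv2.connectedComponentsWithStats(m);k=1+st[1:,4].argmax();u,v=c[k]+[x0,y0]
print(u,v,st[k],'disc',at_z(p,u,v,170))
A,B=at_z(p,214,150,30),at_z(p,306,150,30);print(A,B,(A+B)/2+[46,0,0])
P=np.array([at_z(p,*q,30)[:2] for q in [(396,141),(487,150),(466,232),(384,227)]]);print(P,P.mean(0))
# label edge of bottle near face top, z=60+70
print(at_z(p,221,197,130),at_z(p,297,188,130))
# top view strips of both nests
t=cv2.imread('pics/top.png').astype(int);q=manip.camera_params('top')
for n,ch,(x0,y0,x1,y1) in (("g",1,(232,160,270,200)),("r",2,(292,158,330,198))):
    a=t[y0:y1,x0:x1];o=[c for c in range(3) if c!=ch];m=((a[...,ch]-a[...,o].max(-1))>30).astype(np.uint8)
    N,l,st,c=cv2.connectedComponentsWithStats(m);ks=1+np.argsort(-st[1:,4])[:2]
    P=np.array([at_z(q,*(c[k]+[x0,y0]),30)[:2] for k in ks]);d=P[0]-P[1];print(n,st[ks,4],P.mean(0),np.linalg.norm(d),np.degrees(np.arctan2(d[1],d[0])))
E
```

```text
264.25013027618553 267.5231891610214 [  12   21   76   61 3838] disc [ 537.47847895 -147.95448492  170.        ]
[ 489.17050266 -196.17472417   30.        ] [ 489.64334539 -104.22305041   30.        ] [ 535.40692402 -150.19888729   30.        ]
[[481.21962331 -15.39662982]
 [490.57392503  76.74273057]
 [579.36903909  73.36147313]
 [573.03768806 -16.52469525]] [531.05006887  29.54571966]
[ 508.23330604 -176.31120599  130.        ] [ 502.26437704 -125.63530229  130.        ]
g [65 64] [531.6293755  29.3956442] 82.97265456486441 -2.3501788490289597
r [87 87] [ 536.75001113 -149.13700283] 82.31456441088027 -0.6575852635214824
```

```bash
python3 - <<'E'
from cell import manip
from h import *
p=manip.camera_params('wrist')
im=cv2.imread('pics/w2.png').astype(int)
def fit(im,x0,y0,x1,y1,z,ch=2):
    a=im[y0:y1,x0:x1];o=[c for c in range(3) if c!=ch];m=(a[...,ch]-a[...,o].max(-1))>40
    y,x=np.nonzero(m);k=np.polyfit(x+x0,y+y0,1)
    u=np.array([x.min(),x.max()])+x0;P=[at_z(p,i,np.polyval(k,i),z) for i in u];d=P[1]-P[0]
    print(m.sum(),u,np.polyval(k,u),np.degrees(np.arctan2(d[1],d[0])),P)
fit(im,222,180,295,197,115)
fit(im,222,150,300,162,30)
# shoulder boundary white vs gray: left/right sides
g=cv2.imread('pics/w2.png',0)
for r in (205,215): print(r,g[r,210:312:3])
E
```

```text
333 [230 286] [189.92566188 186.96665582] 92.83251877288929 [array([ 507.44500786, -171.8436448 ,  115.        ]), array([ 505.44988938, -131.51955991,  115.        ])]
502 [228 292] [155.26242568 155.54252073] 89.45395256100414 [array([ 494.50625383, -182.37890334,   30.        ]), array([ 495.11914025, -118.07177623,   30.        ])]
205 [ 97  94 117 181 225 231 232 232 232 233 232 233 235 255 255 255 249 229
 227 224 220 222 230 234 235 233 234 233 232 220 164 133  57  62]
215 [ 92  92 107 174 223 232 234 233 225 227 197 107  59  54  48  46  53  49
  51  47  52  49  45  49 125 217 224 232 232 221 166 112  63  62]
```

```bash
python3 -m creep '[[-1,[0.15,-0.1,0],0.5],[-1,[0.15,-0.1,2],0.5],[-1,[0.15,-0.1,3],0.5],[-1,[0.15,-0.1,3.6],0.5],[-1,[0.15,-0.1,3.6],0.5],[-1,[0.15,-0.1,3.9],0.5],[-1,[0.15,-0.1,4.2],0.5],[-1,[0.15,-0.1,4.5],0.5],[-1,[0.15,-0.1,4.5],0.5]]'
```

```text
clock: 5.75
eef_pos: [534.3, -149.7, 66.0]
eef_rot: [3.141, 0.001, 3.092]
wrist_force: [0.2, 4.7, 2.3]
finger_gap: 55.9
finger_force: 29.8
```

```bash
python3 -m creep '[[-1,[0,0.12,0],0],[-1,[0,0.12,0.2],0],[-1,[0,0.12,0.4],0],[-1,[0,0.12,0.4],0]]'
```

```text
clock: 6.15
eef_pos: [533.9, -148.4, 61.3]
eef_rot: [3.141, 0.0, 3.092]
wrist_force: [0.2, 5.2, -0.8]
finger_gap: 55.6
finger_force: 29.8
```

```bash
python3 -m creep '[[-1,[0,0.07,0.2],0],[-1,[0,0.07,0.4],0],[-1,[0,0.07,0.55],0],[-1,[0,0.07,0.7],0],[-1,[0,0.07,0.7],0]]'
```

```text
clock: 6.65
eef_pos: [534.6, -149.0, 56.2]
eef_rot: [-3.14, 0.002, 3.092]
wrist_force: [-5.4, 0.2, 16.9]
finger_gap: 55.8
finger_force: 29.9
```

```bash
python3 -m creep '[[1,[0,0,0],0],[1,[0,0,0],0],[1,[0,0,0],0],[1,[0,0,0],0],[1,[0,0,-3],0],[1,[0,0,-7.5],0],[1,[0,0,-12],0],[1,[0,0,-14],0],[1,[0,0,-14],0],[1,[0,0,-14],0],[1,[0,0,-14],0]]'
python3 - <<'E'
from cell import manip
from h import *
p=manip.camera_params('wrist')
f=manip.camera('wrist')[:,:,::-1];cv2.imwrite('pics/w3.png',f);t=manip.camera('side')[:,:,::-1]
im=f.astype(int);m=((im[...,2]-im[...,:2].max(-1))>60).astype(np.uint8)
n_,l,st,c=cv2.connectedComponentsWithStats(m);k=1+st[1:,4].argmax();print(c[k],st[k],at_z(p,*c[k],116))
go(447,282,190,82.5)
C=np.zeros((384,1024,3),np.uint8);C[:,:512]=f;C[:,512:]=cv2.resize(t[200:296,270:398],(512,384),interpolation=cv2.INTER_CUBIC)
cv2.imwrite('pics/v8.png',cv2.resize(C,(800,300)))
E
```

```text
clock: 7.75
eef_pos: [533.3, -148.1, 192.7]
eef_rot: [3.141, -0.002, 3.092]
wrist_force: [0.2, -0.4, -0.7]
finger_gap: 93.6
finger_force: 0.0
[257.76498423 197.92981073] [ 238  179   41   39 1268] [ 535.98319483 -152.13553372  116.        ]
shift [10.75 42.54  0.35] roll 0.94 th 87.18 clock 7.85
```

View pics/v8.png

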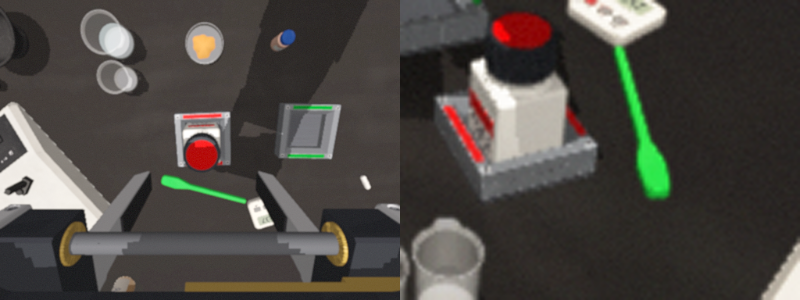

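The red bottle sits upright and down in its nest, with its disc at (203,152) in the left panel. Now for the green bottle.

```bash
python3 -m creep '[[1,[1,4,0],0.3],[1,[2,8,0],0.6],[1,[3.1,12.5,0],0.94],[1,[4.3,17,0],0.94],[1,[5.4,21.5,0],0.94],[1,[6.6,26,0],0.94],[1,[7.7,30.5,0],0.94],[1,[8.8,35,0],0.94],[1,[10,39.5,0],0.94],[1,[10.7,42.5,0],0.94],[1,[10.7,42.5,0],0.94],[1,[10.7,42.5,0],0.94]]'
python3 -m creep '[[1,[0,0,0],0],[1,[0,0,0],0]]'
python3 - <<'E'
from cell import manip
from h import *
p=manip.camera_params('wrist')
f=manip.camera('wrist')[:,:,::-1];cv2.imwrite('pics/w4.png',f)
im=f.astype(int);m=((im[...,1]-np.maximum(im[...,2],im[...,0]))>60).astype(np.uint8)
n_,l,st,c=cv2.connectedComponentsWithStats(m)
for k in 1+np.argsort(-st[1:,4])[:3]: print(c[k],st[k],at_z(p,*c[k],110))
go(446.8,282.3,50,82.5)
E
```

```text
clock: 9.05
eef_pos: [447.6, 281.5, 193.5]
eef_rot: [-3.141, -0.001, 3.012]
wrist_force: [0.3, -0.5, 1.0]
finger_gap: 94.0
finger_force: 0.0
clock: 9.25
eef_pos: [448.3, 280.5, 194.3]
eef_rot: [-3.141, -0.0, 3.009]
wrist_force: [0.3, 0.3, -0.1]
finger_gap: 94.1
finger_force: 0.0
[260.56918819 190.48800738] [ 242  173   38   36 1084] [445.37812463 279.76980957 110.        ]
[ 89.27741935 228.3483871 ] [ 68 226  44   6 155] [463.21540027  87.64588369 110.        ]
[116.5 279. ] [110 278  14   3  42] [528.85902268  99.93435828 110.        ]
shift [ 0.17  0.16 14.43] roll -0.02 th 82.39 clock 9.3
```

```bash
python3 -m creep '[[1,[0.2,0.1,4],0],[1,[0.2,0.1,8],0],[1,[0.2,0.1,12],0],[1,[0.2,0.1,14.4],0],[1,[0.2,0.1,14.4],0],[1,[0.2,0.1,14.4],0],[-1,[0.2,0.1,14.4],0],[-1,[0.2,0.1,14.4],0],[-1,[0.2,0.1,14.4],0],[-1,[0.2,0.1,14.4],0],[-1,[0.2,0.1,14.4],0],[-1,[0.2,0.1,14.4],0]]' 30
python3 -m creep '[[-1,[0,0,0],0],[-1,[0,0,0],0],[-1,[0,0,-3],0],[-1,[0,0,-6],0],[-1,[0,0,-6],0],[-1,[0,0,-6],0],[-1,[0,0,-6],0]]'
python3 - <<'E'
from cell import manip
from h import *
p=manip.camera_params('wrist')
f=manip.camera('wrist')[:,:,::-1];cv2.imwrite('pics/w5.png',f)
im=f.astype(int);m=((im[...,1]-np.maximum(im[...,2],im[...,0]))>50).astype(np.uint8)
n_,l,st,c=cv2.connectedComponentsWithStats(m)
for k in 1+np.argsort(-st[1:,4])[:3]: print(c[k],st[k],at_z(p,*c[k],170))
y,x=np.nonzero(m[180:202,215:310]);
if len(x)>50:
    k=np.polyfit(x+215,y+180,1);u=[x.min()+215,x.max()+215];P=[at_z(p,i,np.polyval(k,i),115) for i in u];d=P[1]-P[0];print('tag',len(x),u,P,np.degrees(np.arctan2(d[1],d[0])))
go(531,30,113,87.5)
E
```

```text
clock: 10.5
eef_pos: [446.1, 282.6, 50.5]
eef_rot: [-3.141, 0.0, 3.01]
wrist_force: [-0.3, -3.2, 2.1]
finger_gap: 55.1
finger_force: 30.0
clock: 11.2
eef_pos: [445.3, 282.3, 108.6]
eef_rot: [-3.14, -0.002, 3.01]
wrist_force: [0.6, 0.2, -3.1]
finger_gap: 55.0
finger_force: 30.0
[262.10740355 263.47888425] [ 226  231   74   65 3836] [444.15304439 282.20347007 170.        ]
[ 54.28395062 260.53703704] [ 34 258  38   6 162] [427.53085461 169.57545311 170.        ]
[243.82352941 184.47058824] [234 184  21   2  34] [398.62993984 278.81860775 170.        ]
tag 69 [np.int64(234), np.int64(285)] [array([410.84103643, 266.67908784, 115.        ]), array([415.65680222, 302.60320039, 115.        ])] 82.36479868801604
shift [-11.79 -23.9   -0.42] roll -1.0 th 82.48 clock 11.25
```

```bash
python3 -m creep '[[-1,[-1,-2,0],-0.2],[-1,[-3.2,-6.3,0],-0.6],[-1,[-5.2,-10.5,0],-0.97],[-1,[-7.3,-14.8,0],-0.97],[-1,[-9.4,-19,0],-0.97],[-1,[-11.2,-22.5,0],-0.97],[-1,[-11.9,-24,0],-0.97],[-1,[-11.9,-24,0],-0.97],[-1,[-11.9,-24,0],-0.97],[-1,[-11.9,-24,0],-0.97]]'
python3 - <<'E'
from cell import manip
from h import *
p=manip.camera_params('wrist')
f=manip.camera('wrist')[:,:,::-1];cv2.imwrite('pics/w6.png',f)
im=f.astype(int);m=((im[...,1]-np.maximum(im[...,2],im[...,0]))>50).astype(np.uint8)
n_,l,st,c=cv2.connectedComponentsWithStats(m)
for k in 1+np.argsort(-st[1:,4])[:4]: print(c[k],st[k],at_z(p,*c[k],170),at_z(p,*c[k],30))
y,x=np.nonzero(m[140:170,200:330]);k=np.polyfit(x+200,y+140,1);P=[at_z(p,i,np.polyval(k,i),30) for i in (x.min()+200,x.max()+200)];d=P[1]-P[0];print('strip',P,np.degrees(np.arctan2(d[1],d[0])))
go(532.6,29.5,70,87.3)
E
```

```text
clock: 12.25
eef_pos: [532.2, 30.4, 110.0]
eef_rot: [3.141, -0.001, 3.096]
wrist_force: [-0.7, 0.3, -3.4]
finger_gap: 55.7
finger_force: 30.0
[262.02561527 263.56303365] [ 225  230   75   67 3982] [531.67276089  30.09930154 170.        ] [613.17043416  27.42508893  30.        ]
[ 70.28663239 268.02570694] [ 46 256  51  23 778] [529.58721725 -76.73498254 170.        ] [ 608.94526762 -189.01374926   30.        ]
[260.04       153.54666667] [229 151  64   6 375] [470.71853975  31.77858785 170.        ] [489.68141639  30.82720633  30.        ]
[259.83544304 184.00632911] [234 183  53   3 158] [486.21275178  30.96710798 170.        ] [521.07161364  29.18320448  30.        ]
strip [array([ 4.88123492e+02, -2.22598139e-01,  3.00000000e+01]), array([491.28619818,  62.81089391,  30.        ])] 87.12759261773627
shift [-0.04 -0.09  4.01] roll 0.02 th 87.42 clock 12.3
```

```bash
python3 -m creep '[[-1,[0.05,-0.09,1],0],[-1,[0.05,-0.09,2.5],0],[-1,[0.05,-0.09,3.5],0],[-1,[0.05,-0.09,4],0],[-1,[0.05,-0.09,4.3],0],[-1,[0.05,-0.09,4.6],0],[-1,[0.05,-0.09,4.6],0]]'
```

```text
clock: 13.0
eef_pos: [532.5, 29.0, 64.8]
eef_rot: [3.14, 0.001, 3.095]
wrist_force: [-0.1, 4.4, -1.7]
finger_gap: 55.1
finger_force: 29.9
```

```bash
python3 -m creep '[[-1,[0,0.05,0.2],0],[-1,[0,0.05,0.4],0],[-1,[0,0.05,0.6],0],[-1,[0,0.05,0.8],0],[-1,[0,0.05,0.95],0],[-1,[0,0.05,0.95],0]]'
```

```text
clock: 13.6
eef_pos: [532.6, 28.9, 56.4]
eef_rot: [3.141, 0.002, 3.095]
wrist_force: [-6.2, 3.8, 17.0]
finger_gap: 55.2
finger_force: 30.0
```

```bash
python3 -m creep '[[1,[0,0,0],0],[1,[0,0,0],0],[1,[0,0,0],0],[1,[0,0,0],0],[1,[0,0,-2],0],[1,[0,0,-4.7],0],[1,[0,0,-4.7],1.5],[1,[0,0,-4.7],3],[1,[0,0,-4.7],4.5],[1,[0,0,-4.7],6],[1,[0,0,-4.7],6],[1,[0,0,-4.7],6]]'
python3 - <<'E'
from cell import manip
from h import *
p=manip.camera_params('wrist')
f=manip.camera('wrist')[:,:,::-1];cv2.imwrite('pics/w7.png',f)
im=f.astype(int);m=((im[...,1]-np.maximum(im[...,2],im[...,0]))>50).astype(np.uint8)
n_,l,st,c=cv2.connectedComponentsWithStats(m)
for k in 1+np.argsort(-st[1:,4])[:1]: print(c[k],st[k],at_z(p,*c[k],116))
go(531.5,29,102.5,57)
E
```

```text
clock: 14.8
eef_pos: [532.1, 28.8, 101.7]
eef_rot: [-3.141, -0.0, 2.575]
wrist_force: [-0.8, 0.3, -0.2]
finger_gap: 94.1
finger_force: 0.0
[259.41860465 230.53849238] [ 231  204   58   54 2494] [531.29570641  26.73444246 116.        ]
shift [ 0.06 -0.01 -0.07] roll 0.11 th 57.54 clock 14.85
```

View pics/w7.png

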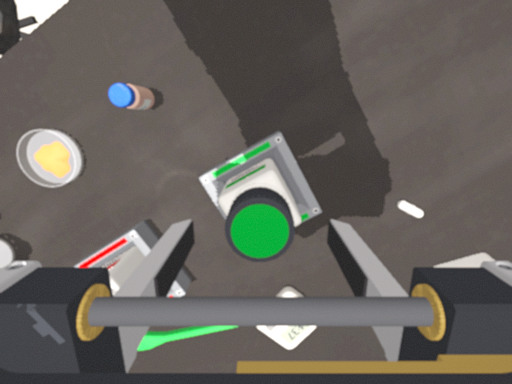

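The green bottle is seated in its nest with the cap at (260,230), centred between the open fingers. Next I'll grip the cap.

```bash
python3 -m creep '[[1,[0.06,-0.05,-0.08],0],[-1,[0.06,-0.05,-0.08],0],[-1,[0.06,-0.05,-0.08],0],[-1,[0.06,-0.05,-0.08],0],[-1,[0.06,-0.05,-0.08],0],[-1,[0.06,-0.05,-0.08],0],[-1,[0.06,-0.05,-0.08],0],[-1,[0.06,-0.05,-0.08],0]]' 45
python3 -m creep '[[-1,[0,0,0.2],0],[-1,[0,0,0.4],0],[-1,[0,0,0.55],0],[-1,[0,0,0.6],0],[-1,[0,0,0.6],0],[-1,[0,0,0.6],0]]'
```

```text
clock: 15.65
eef_pos: [531.3, 28.7, 102.7]
eef_rot: [-3.142, 0.0, 2.571]
wrist_force: [-0.7, 0.6, 0.1]
finger_gap: 41.5
finger_force: 0.0
clock: 16.25
eef_pos: [531.9, 28.2, 97.9]
eef_rot: [3.141, 0.002, 2.571]
wrist_force: [-3.9, -4.4, 13.2]
finger_gap: 0.2
finger_force: 6.6
```

```bash
python3 - <<'E'
from cell import manip
from h import *
s=manip.read_state();print(s['finger_gap'],s['finger_force'],s['wrist_force'],s['eef_pos'])
f=manip.camera('wrist')[:,:,::-1];t=manip.camera('side')[:,:,::-1];q=manip.camera('top')[:,:,::-1]
cv2.imwrite('pics/w8.png',f);cv2.imwrite('pics/s8.png',t);cv2.imwrite('pics/t8.png',q)
C=np.zeros((600,800,3),np.uint8);C[:300,:400]=cv2.resize(f,(400,300));C[:300,400:]=cv2.resize(t,(400,300))
C[300:,:400]=cv2.resize(t[120:240,220:380],(400,300),interpolation=cv2.INTER_CUBIC);C[300:,400:]=cv2.resize(q[130:250,170:330],(400,300),interpolation=cv2.INTER_CUBIC)
cv2.imwrite('pics/v10.png',C)
E
```

```text
0.24270612007739803 6.624422901826961 [-3.8926605  -4.4489898  13.23642246] [531.87918816  28.22031917  97.8737218 ]
```

View pics/v10.png

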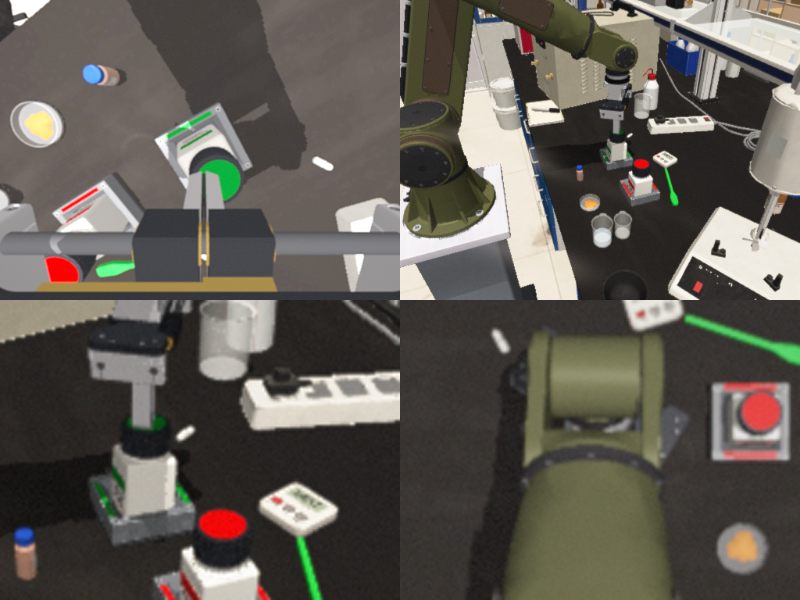

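The composite shows the cap still on the bottle, with the closed fingertips resting on or in front of the cap (disc at about (220,178), top-left panel) instead of gripping it. I'll check the real fingertip height by projection.

```bash
python3 - <<'E'
from cell import manip
from h import *
s=manip.read_state();p=manip.camera_params('wrist')
M=R.from_euler('xyz',s['eef_rot']).as_matrix()
for dz in (14,0,-14,-20):
    print(dz,[proj(p,s['eef_pos']+M@[0,y,dz]).round(0) for y in (-47,0,47)])
for n in ('w7','w8'):
    im=cv2.imread(f'pics/{n}.png').astype(int);m=((im[...,1]-np.maximum(im[...,2],im[...,0]))>50).astype(np.uint8)
    _,l,st,c=cv2.connectedComponentsWithStats(m);k=1+st[1:,4].argmax();print(n,c[k],st[k])
E
```

```text
14 [array([204., 216.]), array([262., 216.]), array([320., 216.])]
0 [array([201., 222.]), array([262., 222.]), array([324., 222.])]
-14 [array([197., 230.]), array([262., 230.]), array([328., 230.])]
-20 [array([195., 233.]), array([262., 233.]), array([330., 233.])]
w7 [259.41860465 230.53849238] [ 231  204   58   54 2494]
w8 [286.97295374 225.40213523] [ 255  204   53   53 1405]
```

```bash
python3 - <<'E'
import cv2,numpy as np
def show(n,x0,y0,x1,y1,sx,sy):
    im=cv2.imread(f'pics/{n}.png').astype(int)
    print(n)
    for y in range(y0,y1,sy):
        r=''
        for x in range(x0,x1,sx):
            b,g,d=im[y,x]
            if g-max(b,d)>40:c='G'
            elif d-max(b,g)>40:c='R'
            else:
                v=(b+g+d)//3;c='#' if v<35 else '%' if v<60 else '+' if v<110 else '-' if v<170 else '.' if v<215 else ' '
            r+=c
        print(y,r)
show('w8',190,130,350,275,2,4)
show('s8',244,100,310,222,1,2)
E
```

```text
w8
130 ++-+++++++++++++++++++++++++++++++++++++++++++++++++++++++++++++++++++++++++++++
134 +-++-+++++++++++++++++++++++++++++++++++++-----+++++++++++++++++++++++++++++++++
138 ---+++--+++++++++++++++++++++++++++++++----....-++++++++++++++++++++++++++++++++
142 ++++-+-+-++++++++++++++++++++++++++----G---...---+++++++++++++++++++++++++++++++
146 +++--+-+-+++++++++++++++++++++++---GGGGGG---------++++++++++++++++++++++++++++++
150 +++++++++++++++++++++++++++----GGGGGGG-------------+++++++++++++++++++++++++++++
154 ++++++++++++++++++++++++----GGGGGG------------------++++++++++++++++++++++++++++
158 ++++++++++++++++++++--. GGGGGGG----------------------+++++++++++++++++++++++++++
162 +++++++++++++++++--..GGGGGG.---------......-----------++++++++++++++++++++++++++
166 +++++++++++++----GGGGGGG---------......--....----------+++++++++++++++++++++++++
170 +++++++++--..GGGGGGG----------..--..-GG-.......---------++++++++++++++++++++++++
174 ++++++--   GGGGGG----------..--.-GGG.......     .--------+++++++++++++++++++++++
178 ++++.       .----------..--.--GG-.......         .--------+++++++++++++++
[... 5681 characters left out ...]
########%%%+-GG%%+-+--..................--------+%##%%%%%%%%%
204 ##############%%%++GG%%+---......-.------++-----------+%%%%RRRRRRR
206 ###############%%%%+G++%+-----++++++++++++++++++++++++%%RRRRRRRRRR
208 ###%%#####%##%%%%%%+------------++++++++++++++++++++++%RRRRRRRRRRR
210 %%%%%%%%%%%%%%%%%%%+++++++++++++++++++++++++++++++++++%RRRRRRRRRRR
212 %%%%%%%%%%%%%%%%%%%%%+++++++++++++++++++++++++++++%%%%#%%RRRRRRRRR
214 %%%%%%%%%%%%%%%%%%%%+++++++++++++++++++%%%%%%%%%%%%%%###%%%RRRRRRR
216 %%%%%%%%%%%%%%%%%%%#%++++++++%+%%%%%%%####%%%%%%%%%%%#######%%%%%%
218 %%%%%%%%%%%%%%%%%%%%%%%%%##%%%%#%%%%%%%%%%%%%%%%%%%+-%##########%#
220 %%%%%%%%%%%%%%%%%%%#%%%%%%%%%%%%%%%%%%%%%%%%%%%%+    -############
```

```bash
python3 - <<'E'
from cell import manip
from h import *
s=manip.camera_params('side')
for z in (116,84,98,130): print(z,proj(s,[531.5,28.5,z]))
exec(open('/dev/null').read())
def show(n,x0,y0,x1,y1,sx,sy):
    im=cv2.imread(f'pics/{n}.png').astype(int)
    print(n)
    for y in range(y0,y1,sy):
        r=''
        for x in range(x0,x1,sx):
            b,g,d=im[y,x]
            if g-max(b,d)>40:c='G'
            elif d-max(b,g)>40:c='R'
            else:
                v=(b+g+d)//3;c='#' if v<35 else '%' if v<60 else '+' if v<110 else '-' if v<170 else '.' if v<215 else ' '
            r+=c
        print(y,r)
show('w7',190,130,350,275,2,4)
E
```

```text
116 [276.75742983 170.07159826]
84 [276.61115814 180.50359354]
98 [276.67453734 175.98343298]
130 [276.82302179 165.39362527]
w7
130 ++++++++++++++++++++++++++++++++++++++++++++++++++++++++++++++++++++++++++++++++
134 ++++++++++++++++++++++++++++++++++++++++++----++++++++++++++++++++++++++++++++++
138 ++++++++++++++++++++++++++++++++++++++-----.-.-+++++%+++++++++++%+++++++++++++++
142 +++++++++++++++++++++++++++++++++++---GG---...--++++++++++++++++++++++++++++++++
146 +++++++++++++++++++++++++++++++----GGGGGG--------+%+++++++++++++++++++++++++++++
150 +++++++++++++++++++++++++++----GGGGGGG-------------%++++++++++++++++++++++++++++
154 ++++++++++++++++++++++++-..GGGGGGG------------------%+++++++++++++++++++++++++++
158 ++++++++++++++++++++-.  GGGGGG-----------------------+++++++++++++++++++++++++++
162 +++++++++++++++++--..GGGGGG.--------......------------+%++++++++++++++++++++++++
166 +++++++++++++----GGGGGG---------.---GG.....------------+++%+++%%++++++++++++++++
170 +++++++++--. .GGGGG--------------GG.........------------++++++++++++++++++++++++
174 ++++++-.   GGGGG-------------GG-
[... 1473 characters left out ...]
+++++++++%%%%%%%%--.
246 %++++++++++++++++++++++GGGGGGGGGGGGGGGGGGGGGGGG+++++++++++++++++++++++%%%%%%%%+-
250 +++++++++++++++++++++++++GGGGGGGGGGGGGGGGGGGG++++++++++++++++++++++++++%%%%%%%%+
254 ++++++++++++++++++++++++++++GGGGGGGGGGGGGGG+++++++++++++++++++++++++++++%%%%%%%%
258 +++++++++++++++++++++++++++++++++++++++++++++++++++++++++++++++++++++++++%%%%%%%
262 ++++++++++++++++++++++++++++++++++++++++++++++++++++++++++++++++++++++++++%%%%%%
266 +++++++++++++++++++++++++++++++++++++++++++++++++++++++++++++++++++++++++++%%%%%
270 ++++++++++++++++++++++++++++++++++++++++++++++++++++++++++++++++++++++++++++%%%%
274 +++++++++++++++++++++++++++++++++++++++++++++++++++++++++++++++++++++++++++++%%%
```

```bash
python3 -m creep '[[-1,[0,0,-1],0],[-1,[0,0,-3],0],[1,[0,0,-3],0],[1,[0,0,-3],0],[1,[0,0,-3],0],[1,[0,0,-3],0],[1,[0,0,-3],0],[1,[0,0,-3],0],[1,[0,0,-3],0],[1,[0,0,-3],0]]'
python3 - <<'E'
from cell import manip
from h import *
print(manip.tip_reach)
p=manip.camera_params('wrist');s=manip.camera_params('side')
f=manip.camera('wrist')[:,:,::-1];cv2.imwrite('pics/w9.png',f);t=manip.camera('side')[:,:,::-1];cv2.imwrite('pics/s9.png',t)
im=f.astype(int);m=((im[...,1]-np.maximum(im[...,2],im[...,0]))>50).astype(np.uint8)
n_,l,st,c=cv2.connectedComponentsWithStats(m)
k=1+st[1:,4].argmax(); print(c[k],st[k],at_z(p,*c[k],116))
a=t[150:180,255:300].astype(int);m=((a[...,1]-np.maximum(a[...,2],a[...,0]))>40).astype(np.uint8)
n_,l,st,c=cv2.connectedComponentsWithStats(m);k=1+st[1:,4].argmax();print('side',c[k]+[255,150],st[k],proj(s,[531.3,28.5,116]))
E
```

```text
clock: 17.4
eef_pos: [531.3, 28.7, 126.6]
eef_rot: [-3.142, -0.0, 2.571]
wrist_force: [0.3, 0.1, 0.0]
finger_gap: 60.9
finger_force: 0.0
14.0
[260.8691774  218.01090188] [ 235  194   53   49 2018] [531.14476956  27.60254015 116.        ]
side [276.98823529 170.12941176] [14 16 16  8 85] [276.68486916 170.08602662]
```

The disc is back at its expected side-view position (277,170), so the bottle is upright and seated. Contact showed that the fingertips are actually about 15 mm above the TCP reading. I'll go about 24 mm lower than before and grip again.

```bash
python3 -m creep '[[1,[0,0,0],0],[1,[0,0,0],0],[1,[0,0,0],0],[1,[0,0,0],0],[1,[0,-0.05,2],0],[1,[0,-0.05,3.5],0],[1,[0,-0.05,4.8],0],[1,[0,-0.05,4.8],0],[1,[0,-0.05,4.8],0]]' 
python3 -m creep '[[-1,[0,0,0],0],[-1,[0,0,0],0],[-1,[0,0,0],0],[-1,[0,0,0],0],[-1,[0,0,0],0],[-1,[0,0,0],0],[-1,[0,0,0],0],[-1,[0,0,0],0],[-1,[0,0,0],0],[-1,[0,0,0],0]]' 45
```

```text
clock: 18.4
eef_pos: [531.2, 28.3, 79.0]
eef_rot: [3.142, 0.0, 2.571]
wrist_force: [0.2, -0.6, -0.1]
finger_gap: 94.1
finger_force: 0.0
clock: 19.4
eef_pos: [531.1, 28.4, 78.7]
eef_rot: [3.141, 0.0, 2.571]
wrist_force: [-0.0, 1.4, 1.2]
finger_gap: 49.4
finger_force: 45.0
```

```bash
python3 -m creep '[[-1,[0,0,0.2],0],[-1,[0,0,0.4],0],[-1,[0,0,0.6],0],[-1,[0,0,0.6],0],[-1,[0,0,0.6],0]]'
```

```text
clock: 19.9
eef_pos: [531.5, 28.5, 73.4]
eef_rot: [3.141, 0.001, 2.571]
wrist_force: [-0.4, 2.9, 9.6]
finger_gap: 49.4
finger_force: 45.0
```

```bash
python3 -m creep '[[-1,[0,0,0.08],0],[-1,[0,0,0.08],-1.2],[-1,[0,0,0.08],-2.4],[-1,[0,0,0.08],-3.6],[-1,[0,0,0.08],-4.8],[-1,[0,0,0.08],-6],[-1,[0,0,0.08],-7.2],[-1,[0,0,0.08],-8.4],[-1,[0,0,0.08],-9.6],[-1,[0,0,0.08],-10.8],[-1,[0,0,0.08],-12],[-1,[0,0,0.08],-12]]'
python3 -c "
from cell import manip;s=manip.read_state();print(s['moment'],s['wrist_force'],s['eef_rot'])"
```

```text
clock: 21.1
eef_pos: [531.8, 28.0, 72.8]
eef_rot: [-3.14, 0.002, -2.661]
wrist_force: [-0.8, 0.0, 10.1]
finger_gap: 49.0
finger_force: 45.0
[-0.03304025  0.08507102  0.06685893] [-7.77205778e-01  3.88848772e-03  1.01086002e+01] [-3.14023569e+00  1.58324875e-03 -2.66083085e+00]
```

```bash
python3 -m creep '[[-1,[0,0,0],-0.5],[-1,[0,0,-0.3],-0.5],[-1,[0,0,-0.6],-0.5],[-1,[0,0,-0.9],-0.5],[-1,[0,0,-1.2],-0.5],[-1,[0,0,-1.5],-0.5],[-1,[0,0,-1.5],-0.5]]'
```

```text
clock: 21.8
eef_pos: [531.0, 28.3, 86.9]
eef_rot: [3.142, -0.0, -2.621]
wrist_force: [0.5, 0.8, -0.3]
finger_gap: 49.0
finger_force: 45.0
```

```bash
python3 -m creep '[[-1,[0,0,-0.5],0],[-1,[0,0,-1.5],0],[-1,[0,0,-3],0],[-1,[0,0,-4.5],0],[-1,[0,0,-5.5],0],[-1,[0,0,-6],0],[-1,[0,0,-6],0],[-1,[0,0,-6],0],[-1,[0,0,-6],0],[-1,[0,0,-6],0],[-1,[0,0,-6],0],[-1,[0,0,-6],0]]'
python3 - <<'E'
from cell import manip
from h import *
s=manip.camera_params('side');w=manip.camera_params('wrist')
st8=manip.read_state();print(st8['qd'].round(3))
t=manip.camera('side')[:,:,::-1];f=manip.camera('wrist')[:,:,::-1];cv2.imwrite('pics/s11.png',t);cv2.imwrite('pics/w11.png',f)
print([ (z,proj(s,[531.3,28.5,z]).round(1)) for z in (76,104,152,182)])
def show(im,x0,y0,x1,y1,sx,sy):
    im=im.astype(int)
    for y in range(y0,y1,sy):
        r=''
        for x in range(x0,x1,sx):
            b,g,d=im[y,x]
            if g-max(b,d)>40:c='G'
            elif d-max(b,g)>40:c='R'
            else:
                v=(b+g+d)//3;c='#' if v<35 else '%' if v<60 else '+' if v<110 else '-' if v<170 else '.' if v<215 else ' '
            r+=c
        print(y,r)
show(t,248,136,306,216,1,2)
show(f,170,130,350,290,3,6)
for n,ch,im,b in (("wr green",1,f,(0,0,512,384)),):
    a=im.astype(int);m=((a[...,1]-np.maximum(a[...,2],a[...,0]))>50).astype(np.uint8)
    n_,l,q,c=cv2.connectedComponentsWithStats(m);k=1+q[1:,4].argmax();print(c[k],q[k],at_z(w,*c[k],st8['eef_pos'][2]+37))
E
```

```text
clock: 23.0
eef_pos: [531.0, 28.3, 146.7]
eef_rot: [3.141, -0.0, -2.621]
wrist_force: [-1.0, 0.6, -0.1]
finger_gap: 49.5
finger_force: 45.0
[ 0.001 -0.001 -0.001 -0.002 -0.002  0.   ]
[(76, array([276.5, 183.1])), (104, array([276.6, 174. ])), (152, array([276.9, 157.9])), (182, array([277. , 147.4]))]
136 %%%%%%%%%%%%%%%+---%#####%%%%%%%#%%+--------%%%%##%%+-----
138 #%%%%%%%%%%%%%%+---%####%%%##%%%%%%+--------%#%%#%%%------
140 %%%%%#%%%%%%%%%+---%####%#%%%#%%#%%+--------+%%%#%%%------
142 #%%%#%%%%%%%%%%+---%######%#####%#%+-------+%#%#%%%+------
144 %%%%%%%%%%%%%%%+---%###GGGGGGGGGGGG+-------+%#%#%%%+--....
146 %%%%%%%%%%%%%%%+---%#GGGGGGGGGGGGGG+-------+%%%###%+-.....
148 %%%%%%%%%%%%%%%+---%##GGGGGGGGGGGGG+-------+%%%##%%%-.....
150 %%%%#%%%%%%%%%%%%--%######%GGGGG##%+-------+%%%%%%%%%%+-..
152 %%%%%%%%%%%%%%%%%%+%##############%+-------+%%#%%#%#%#%#%%
154 %%%%%%%%%%%%%%%%%%%###############%+------+%%%##%%%%%%%#%%
156 %%%%%%%%%%%%%%%%%%%########%######%+----+%%%%#%%#%##%###%%
158 %%%%%%%%%%%%%%%%%%%###############%+++%###%%#%#%#%##%%#%%%
160 #%%%%%%%%%%%%%%%%%%%################
[... 2874 characters left out ...]
%%#+-----+%%%%%%%%%
238 -+++++++++------%%%%GGGGGGGGGGGGGGGGGGGGG%%%#------+%%%%%%%+
244     ..--+------+#%%+GGGGGGGGGGGGGGGGGGGGGG%%#%------+%%%%+++
250        -------+###%%GGGGGGGGGGGGGGGGGGGGG+%%##+------+%%++++
256  RRR.  -------%##%%%GGGGGGGGGGGGGGGGGGGGG%%####-------++++++
262       -------+###++%%GGGGGGGGGGGGGGGGGGG%%%%###%--------++++
268 ++-  -------+###%++++%%GGGGGGGGGGGGGGG%%++++%###+--------+%%
274 %%#---------###%++++++++%%+GGGGGGG%%%%+++++++%##%+--------%%
280 %##+-------+%##%+++++++++++++%++++++++++++++-+###%--------##
286 ++++-------+%##++++++++++++++++++++++++++++.  ##%+-------+++
[260.22962001 245.55602468] [ 228  216   66   60 3079] [530.97452356  27.38453307 183.67629686]
```

The cap is level in the grip about 50 mm above the open mouth. The bottle is upright in its nest and the arm is at rest, so I'm handing in.

```bash
python3 -c "
from cell import manip;print(manip.sign_off())"
```

```text
the job is handed in; nothing more can be done
None
```

The job is handed in at about 23 s: both bottles are seated in their nests, and the green cap is off and held level about 50 mm above the open mouth. My first try at the cap closed the fingers on top of it, pressing with about 13 N and briefly tilting the bottle, which came back upright before I gripped lower. I did not re-measure the beaker, dish or vial at the end.

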